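Close the filter cell with its bayonet collar

ROBOT

A 6-joint arm with a two-finger parallel gripper is mounted at the origin on a cart in front of the work surface, level with it; the furniture and walls round the work are solid. World frame = base frame: x ahead of the robot, y to its left, z up, the work surface at z = 0. Lengths are in m, angles in degrees, forces in N, time in s.
With the tool pointing down it reaches from about 0.25 to 0.725 m from the base axis. Payload 9.7 kg.
Tool frame: the origin (TCP) lies midway between the tips of the shut fingers; the grasp point (between the pads) lies 19 mm behind it; z points along the fingers, y is the line along which they close (so a half turn about z gives the same grasp; the last joint's range is limited). The gripper opens to 85 mm and grips with 20 to 120 N. Pads are 22 mm wide; open, the fingers measure 114 mm over their backs; the gripper's body (76 mm by 85 mm) begins 54 mm behind the grasp point. The pads swing forward as they close: fully open they stand 13 mm farther back than shut.
Start: joints at [67.323, 4.979, 10.078, 95.1, 0, 90], TCP at [0.212, 0.507, 0.231] pointing down, gripper open.
Joint ranges: [-179.16, 179.16], [-48.56, 103.87], [-65.8, 70.77], [-126.05, 130.52], [-82.76, 87.17], [-180, 180]. Speed limits (degrees/s): [127.2, 127.2, 147.25, 180, 180, 180].

INTERFACE

Orientations are given as [roll, pitch, yaw] about the fixed x, y, z axes, in that order (R = Rz(yaw) Ry(pitch) Rx(roll)).
In Python, from workcell import * gives the robot as it stands.
- The arm moves only by the tool servo_tool, never from a script. Its argument "moves" is a list of rows, each a list of 4 numbers: the shift along the world's x, y, z in a scale on which 1.0 is 800 mm, then the turn about the world's z in normalised numbers (1 is 60 degrees). A call has 1 to 20 rows; each row is the pose to reach, as a shift and turn from the pose commanded when the call began; what a row does not reach only later rows make up. A row lasts 1/12 s, in which the tool goes at most 41.7 mm and 7.16 degrees, less where a joint would pass 70% of its speed; a pose out of reach is approached as far as the arm can. No shift or turn number may pass 1 either way. A call with a gripper value outside its range is refused whole. "claw" is the closure, from 0 (fully open) to 1 (shut), set as the call begins (left out, the last holds). The fingers move at their own pace and stop on an object; "force" is the grip in N (left out, the last holds). Time passes only in rows, so rows that repeat a pose let the fingers close. It gives the time, the measured TCP pose, the force, the opening and the grip force at its end, in the units of the state.
- get_obs(): the state, without advancing time (a new reading comes with each control period).
- camera(name): name is "scene" or "top" or "wrist"; returns the picture (480x640x3 uint8, red, green, blue); there is no depth.
- get_calibration(name): a dict with "fx", "fy", "cx", "cy" (pixels), "rvec" (rotation vector, rad) and "tvec" (3), from world to camera coordinates, as OpenCV has them; the wrist camera has in their place "tool_from_camera" (4x4, takes a point from camera to tool coordinates, whose origin is the TCP and whose axes are the flange's). Camera axes: x right, y down, z forward; pixel columns grow to the right and rows downward; lengths in m; the calibration is good to about 2 mm. A picture is of the moment at which its call begins: read the wrist's pose just before it. get_calibration takes no time and is no camera call.
- job_done(): hands the job in; it is judged then, once.
The state is a dict: "time": time; "q": joint angles; "qd": joint speeds; "joint_efforts": joint torques, N m; "ee_pos": TCP position; "tcp_rot": TCP orientation; "wrist_force": force on the tool from outside, world axes, zero at the start; "torque": the same for the moment, N m; "opening": finger opening in m; "grasp_force": force on a finger pad.
Only numpy, scipy, OpenCV 4.12 (cv2) and the standard library are available. Lean on these libraries where they do the work, as an engineer would, in place of code of your own. Each camera call takes 0.05 s, during which the arm holds its last target. There are 200 camera calls.

TASK

Close the filter cell: pick up the knurled steel collar lying on the bench by its rim, lift it over, lower it keyway side down onto the cell's upright post and turn it until its hidden keyways drop over the cross pin. Then push it down against the spring until it is fully home on the cell's seat, and finish while still gripping it and holding it pushed home. Leave the other things where they are.

Things in the scene. Friction and masses are not known exactly. Their poses are not given: they have to be found in the camera images.
- collar: Loose steel ring with a finely ribbed (knurled) rim, 54 mm outside diameter, 36 mm high, 33 mm bore right through, about 0.2 kg, lying flat on the bench, the right way up. Origin: centre of its underside; z up along the bore. Grip it across the rim from above, fingertips about 10 mm above its underside, so that it can be gripped until the end.
- keyways (a point): Point on the collar's axis, 20 mm above its underside: the closed upper end of four keyways, 11 mm wide, cut into the bore's wall from the underside up to here along the collar's own +x, +y, -x, -y (90 degrees apart). They cannot be seen from outside; any of them fits the pin.
- cell: Filter cell, fixed to the bench: foot plate 116 mm square, 8 mm thick, on it a steel drum 84 mm in diameter whose flat top is 24 mm above the bench; two hose ports stick out along its y to 74 mm from the centre, lower than the drum's top. Origin: centre of its underside on the bench, z up. An upright post stands on its axis.
- seat (a point): Centre of the drum's flat top, on the cell's axis, 24 mm above the bench, in the cell's axes: the collar's underside comes to this height when fully home. 7 mm above it stands the sprung ring; a collar that is over the pin but not pushed rests there, its underside 31 mm above the bench.
- post_top (a point): Top of the post, on the cell's axis, 66 mm above the bench: steel, 30 mm in diameter, tapered over its last 8 mm to 18 mm. A 6 mm cross pin sticks out of it by 6 mm at both ends, 39 mm above the bench (upper side 42 mm: an unaligned collar's underside rests there). The pin's direction differs each time, unrelated to the cell's axes; a keyway passes it within about 0.1 rad.
- spring_plate (a joint): Sprung brass ring, 44 mm across, round the foot of the post, in m: 0 when up (its top 7 mm above the seat), 0.007 when pressed level with the seat. The spring needs about 5 N to start and 12 N when fully down, and lifts the collar again when let go.
- jar: Bystander: brown jar with a maroon lid, 56 mm across, 74 mm high, standing at the back. Origin: centre of its underside.
- sample_cup: Bystander: small clear plastic cup, 50 mm across, 36 mm high, standing at the back. Origin: centre of its underside.
- open_cap: Bystander: maroon jar cap lying open side up, 60 mm across, 16 mm high, to the left. Origin: centre of its underside.
- flask: Bystander: small clear flask, 65 mm across, 112 mm high, to the right. Origin: centre of its underside.
Things that resemble listed ones, but are neither listed nor needed, are in the scene too. There is more than one size of the cell; the job needs the largest.

How it is judged (in metres and radians):
On the way, in this order (a step that is already met when the one before it is completed fails the run):
1. the collar is gripped and lifted clear of the bench, upright (height (world z) of collar above 0.06 m and angle between collar's own z axis and vertical below 0.3 rad and contact force between the fingers and collar above 2 N), for 0.1 s.
2. the collar is round the post and its keyways have dropped over the cross pin (z of collar in the frame of cell below 0.036 m and horizontal distance between collar and cell below 0.004 m), for 0.1 s.
At the end, for the whole second after the job is handed in: the collar is round the post, its axis within 4 mm of the cell's and within 0.08 rad of upright, its underside no more than 2.5 mm above the seat (spring plate pressed more than 4.5 mm), still, and the fingers hold it there with more than 3 N (z of collar in the frame of cell below 0.0265 m and horizontal distance between collar and cell below 0.004 m and angle between collar's own z axis and vertical below 0.08 rad and value of joint spring_plate above 0.0045 m and linear speed of collar below 0.02 m/s and contact force between the fingers and collar above 3 N); the arm keeps its last pose, push and grip.
It fails at once if a bystander (jar, cup, open cap, flask) is moved by more than 30 mm (distance of any of jar, sample_cup, open_cap, flask from where it was at the start of the episode above 0.03 m).
It also fails if it takes over 58 s, if anything falls off the work surface, if the arm or the gripper's body presses on something with over 40 N, if the wrist force passes 120 N, or if a joint passes its speed limit or range.

## Working session

There is one attempt and no reset: what is moved stays moved. The work goes in short steps, Python scripts to look and compute and a tool call to move; the robot and the scene stay as the last step left them, time stands still between calls to the robot, and variables do not carry over. Pictures are saved under pics/ and viewed, at most 10 in all, crops included, and the job is handed in when it is done.

Besides the shell and the picture viewer there is one more tool, called by a JSON object that holds its "method" and its "body". servo_tool: Moves the arm, as the interface text tells. Its arguments: {"type":"object","properties":{"moves":{"type":"array","items":{"type":"array","items":{"type":"number"}}},"claw":{"type":"number"},"force":{"type":"number"}},"required":["moves"]}

```bash
mkdir -p pics; cat > h.py <<'E'
from workcell import *
import numpy as np, cv2
def save(n,im): cv2.imwrite('pics/'+n,im[:,:,::-1])
def K(c): return np.array([[c['fx'],0,c['cx']],[0,c['fy'],c['cy']],[0,0,1.]])
def ray(name,u,v):
    c=get_calibration(name); R=cv2.Rodrigues(np.array(c['rvec'],float))[0]
    d=R.T@np.linalg.inv(K(c))@np.array([u,v,1.]); o=-R.T@np.array(c['tvec'],float).ravel(); return o,d
def onz(name,u,v,z):
    o,d=ray(name,u,v); return o+d*(z-o[2])/d[2]
E
python3 - <<'E'
from h import *
for n in('top','scene'): save(n+'0.png',camera(n)); print(ray(n,320,240))
print(get_obs()); print(get_calibration('wrist'))
E
```

```text
(array([ 0.34647103, -0.0178677 ,  1.67091178]), array([ 0.16014056, -0.00349342, -0.98708966]))
(array([ 0.09476507, -1.11340701,  0.82685848]), array([ 0.36768046,  0.77009098, -0.5213597 ]))
{'time': 0.1, 'q': array([ 6.73222095e+01,  5.00854865e+00,  1.00406740e+01,  9.50983902e+01,
       -1.11821777e-03,  9.00019403e+01]), 'qd': array([-0.0924017 , -0.12367496,  0.11396266,  0.03756471,  0.00042667,
        0.07037176]), 'joint_efforts': array([-2.29891191e-05, -5.21561158e+01,  4.65654194e+01,  1.60474225e-02,
       -4.78265960e-06, -1.10120817e-05]), 'ee_pos': array([0.21198503, 0.50730438, 0.23066324]), 'tcp_rot': array([-1.79933735e+02,  1.12046102e-03,  1.57320271e+02]), 'wrist_force': array([-1.35917944,  0.42195119, -0.20440348]), 'torque': array([ 0.01798491,  0.01187368, -0.00406942]), 'grasp_force': 0.0, 'opening': 0.08556849335173791}
{'fx': 401.35028302647106, 'fy': 401.35028302647106, 'cx': 318.43654800452936, 'cy': 236.6257326636229, 'tool_from_camera': array([[-3.61788088e-04, -9.44911193e-01, -3.27326604e-01,
         8.38272407e-02],
       [ 9.99999526e-01, -4.58780850e-05, -9.72842403e-04,
         9.74100319e-04],
       [ 9.04232558e-04, -3.27326801e-01,  9.44910762e-01,
        -1.43106244e-01],
       [ 0.00000000e+00,  0.00000000e+00,  0.00000000e+00,
         1.00000000e+00]])}
```

View pics/top0.png

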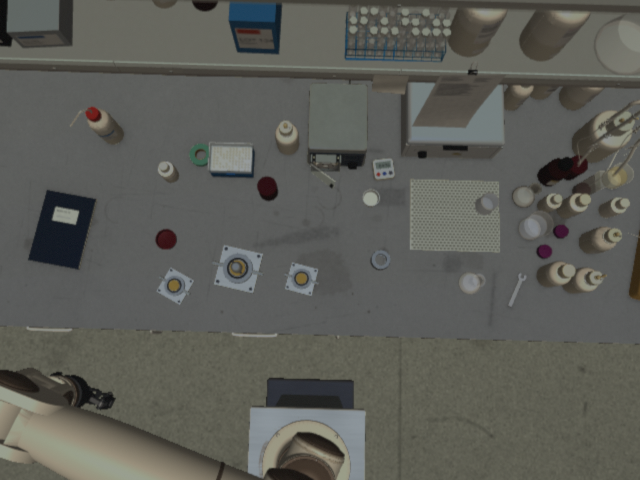

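View pics/scene0.png

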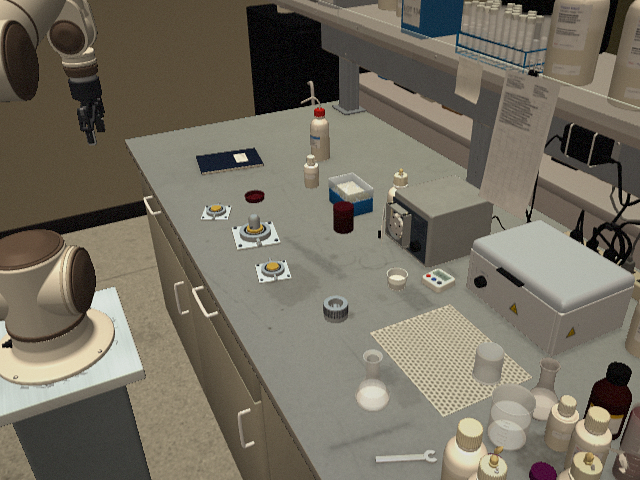

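The top view shows the collar at about (381,260), the largest cell with its post at (238,268), and two smaller cells at (174,286) and (302,280). The flask is at (470,283), and the cap at (166,239). The scene view agrees: collar at (335,308), cell post at (255,222).

```bash
python3 - <<'E'
from h import *
print('collar',onz('top',381,260,.036),onz('scene',335,301,.036))
print('cell',onz('top',238,268,.066),onz('scene',254.5,215,.066))
print('flask',onz('top',470,283,.03),'small',onz('top',302,280,.02),'foot',onz('top',238,269,.008))
print('cup',onz('top',371,198,.03))
im=cv2.imread('pics/top0.png');c=np.hstack([cv2.resize(im[y-32:y+32,x-32:x+32],(400,400),interpolation=cv2.INTER_CUBIC) for x,y in((381,260),(238,268))])
cv2.imwrite('pics/c1.png',c)
E
```

```text
collar [ 0.55980882 -0.19646228  0.036     ] [ 0.56781858 -0.19016421  0.036     ]
cell [0.52245335 0.19936138 0.066     ] [0.53500244 0.20757083 0.066     ]
flask [ 0.50280979 -0.44743714  0.03      ] small [0.49871521 0.0238171  0.02      ] foot [0.52595708 0.20706819 0.008     ]
cup [ 0.73888481 -0.1664744   0.03      ]
```

View pics/c1.png

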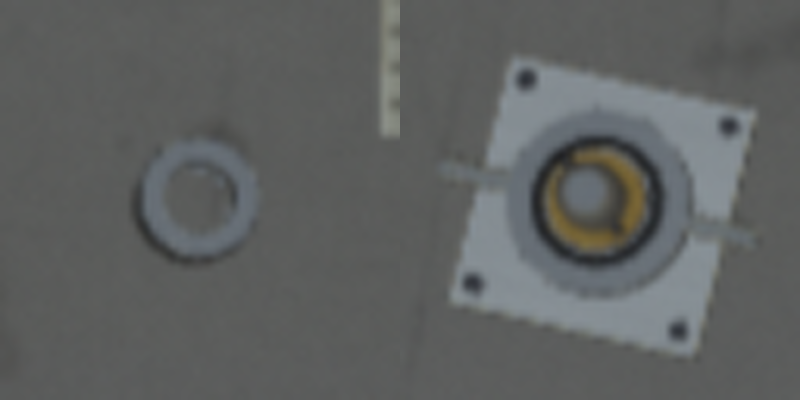

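Crop: the collar's top circle is centred near px (381.2,259.8) and the post top near (236.1,266.4). The pin ends show faintly along the upper-left to lower-right diagonal. I'll refine both with the wrist camera, starting with the cell.

Units first: shifts go in shares of 800 mm and turns go in shares of 60 degrees. So 31 cm / 80 = 0.3875, -30.5 cm / 80 = -0.3813.

{"method": "servo_tool", "body": {"moves": [[0.05,-0.05,0,0],[0.0875,-0.0875,0,0],[0.125,-0.125,0,0],[0.1625,-0.1625,0,0],[0.2,-0.2,0,0],[0.2375,-0.2375,0,0],[0.275,-0.275,0,0],[0.3125,-0.3125,0,0],[0.35,-0.35,0,0],[0.3875,-0.375,0,0],[0.3875,-0.3813,0,0],[0.3875,-0.3813,0,0],[0.3875,-0.3813,0,0],[0.3875,-0.3813,0,0],[0.3875,-0.3813,0,0]]}}

```text
time: 1.35
ee_pos: [0.5214, 0.2033, 0.2313]
tcp_rot: [180.0, -0.0, 157.4]
wrist_force: [-0.7, 0.4, 1.3]
opening: 0.0855
grasp_force: 0.0
```

```bash
cat >> h.py <<'E'
from scipy.spatial.transform import Rotation as Ro
def wray(o,u,v):
    c=get_calibration('wrist'); T=np.array(c['tool_from_camera']); R=Ro.from_euler('xyz',o['tcp_rot'],degrees=True).as_matrix()
    d=np.linalg.inv(K(c))@np.array([u,v,1.]); return R@T[:3,3]+np.array(o['ee_pos']), R@T[:3,:3]@d
def wonz(o,u,v,z):
    p,d=wray(o,u,v); return p+d*(z-p[2])/d[2]
def wproj(o,P):
    c=get_calibration('wrist'); T=np.array(c['tool_from_camera']); R=Ro.from_euler('xyz',o['tcp_rot'],degrees=True).as_matrix()
    p=(R.T@(np.array(P)-o['ee_pos'])-T[:3,3])@T[:3,:3]; q=K(c)@p; return q[:2]/q[2]
E
python3 - <<'E'
from h import *
o=get_obs(); im=camera('wrist'); save('w1.png',im); print(o['q'],o['ee_pos'],o['tcp_rot'])
import pickle; pickle.dump(o,open('o1.pkl','wb'))
E
```

```text
[2.12966341e+01 6.32287662e+00 1.15365065e+01 9.52183688e+01
 8.26940344e-03 4.39021528e+01] [0.52137498 0.20328448 0.2313383 ] [ 1.79997328e+02 -9.14876958e-03  1.57394481e+02]
```

View pics/w1.png

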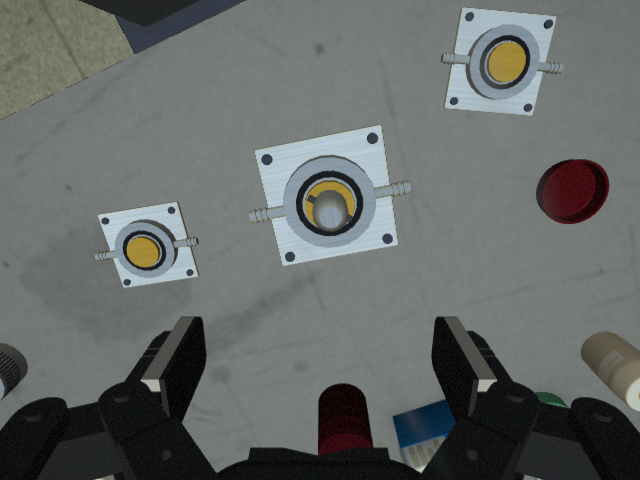

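The wrist view shows the largest cell: plate holes at (267,160), (372,139), (387,239) and (290,257), drum about (330,201), and post top near (330,212). I'll measure by fitting.

```bash
python3 - <<'E'
from h import *
import pickle
o=pickle.load(open('o1.pkl','rb')); im=cv2.imread('pics/w1.png')
print('holes',np.mean([wonz(o,u,v,.008) for u,v in((267,160),(372,139),(387,239),(290,257))],0))
print('drum',wonz(o,330,201.5,.024),'post',wonz(o,330,212,.066),'tcp px',wproj(o,o['ee_pos']))
print('top',onz('top',236.1,266.4,.066))
c=cv2.resize(im[140:265,265:395],(780,750)[:2],interpolation=cv2.INTER_CUBIC)
cv2.imwrite('pics/c2.png',cv2.resize(im[150:250,270:390],(720,600),interpolation=cv2.INTER_CUBIC))
E
```

```text
holes [0.53242236 0.21005564 0.008     ]
drum [0.52948183 0.21183028 0.024     ] post [0.52724191 0.21154409 0.066     ] tcp px [316.428216   316.48587647]
top [0.52671724 0.20479543 0.066     ]
```

View pics/c2.png

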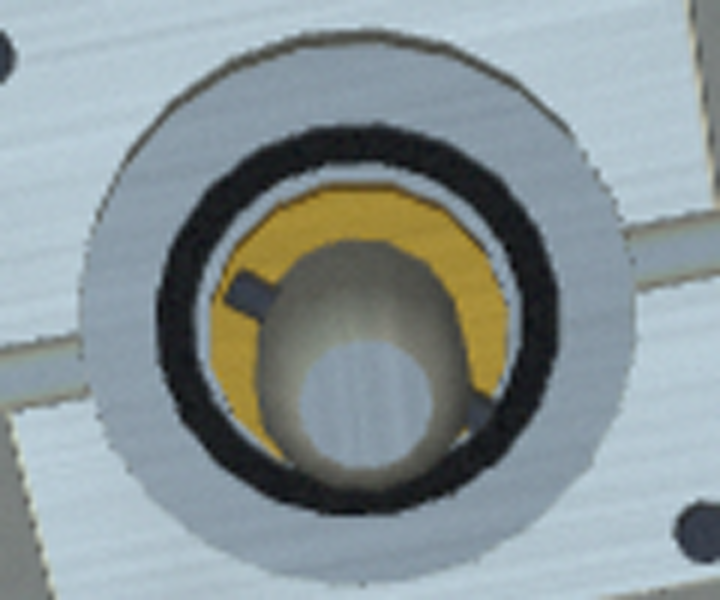

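Crop: post top disc centred at crop (366,404), giving px (331,217.3); drum circle at px (329.7,201). The pin ends at crop (235,285) and (490,412) give its direction.

```bash
python3 - <<'E'
from h import *
import pickle
o=pickle.load(open('o1.pkl','rb'))
print('drum',wonz(o,329.7,201,.024),'post',wonz(o,331,217.3,.066))
a=wonz(o,270+235/6,150+285/6,.039);b=wonz(o,270+490/6,150+412/6,.039);d=b-a
print('pin',a,b,np.rad2deg(np.arctan2(d[1],d[0])))
print(onz('top',381.2,259.8,.036))
E
```

```text
drum [0.52895179 0.21175514 0.024     ] post [0.5316206  0.21063056 0.066     ]
pin [0.51572771 0.19774842 0.039     ] [0.54732565 0.22452625 0.039     ] 40.279780801612596
[ 0.56039089 -0.19701796  0.036     ]
```

Converted, -39.5 cm / 80 = -0.4938, -39 cm / 80 = -0.4875.

{"method": "servo_tool", "body": {"moves": [[0.0063,-0.05,0,0],[0.0125,-0.1,0,0],[0.0188,-0.15,0,0],[0.025,-0.2,0,0],[0.0313,-0.25,0,0],[0.0375,-0.3,0,0],[0.0375,-0.35,0,0],[0.0438,-0.4,0,0],[0.05,-0.45,0,0],[0.05,-0.4875,0,0],[0.05,-0.4938,0,0],[0.05,-0.4938,0,0],[0.05,-0.4938,0,0],[0.05,-0.4938,0,0],[0.05,-0.4938,0,0]]}}

```text
time: 2.65
ee_pos: [0.5622, -0.1909, 0.2316]
tcp_rot: [180.0, 0.0, 157.4]
wrist_force: [-0.1, 0.9, -0.2]
opening: 0.0855
grasp_force: 0.0
```

```bash
python3 - <<'E'
from h import *
o=get_obs(); im=camera('wrist'); save('w2.png',im); print(o['q'],o['ee_pos'],o['tcp_rot'])
import pickle; pickle.dump(o,open('o2.pkl','wb'))
E
```

```text
[-1.87595051e+01  1.11379905e+01  1.69839020e+01  9.58230414e+01
  1.04717687e-02  3.80076917e+00] [ 0.56222313 -0.19089805  0.23164121] [1.79988035e+02 2.21256709e-02 1.57439725e+02]
```

View pics/w2.png

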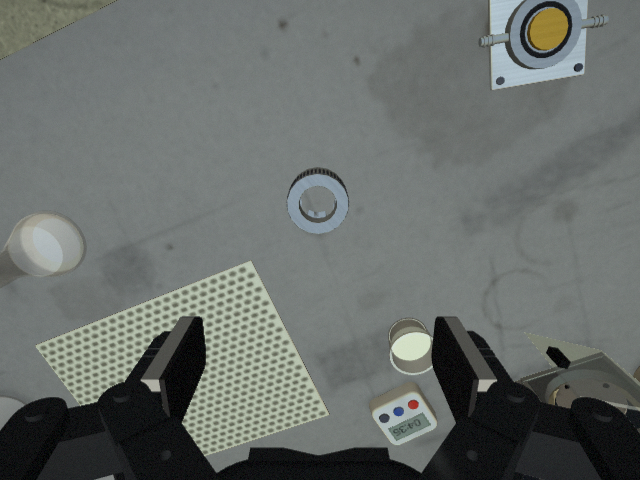

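The wrist view shows the collar at about (318,203), clear on all sides, with the flask at (45,245) and the cup at (411,345).

```bash
python3 - <<'E'
from h import *
import pickle
o=pickle.load(open('o2.pkl','rb')); im=cv2.imread('pics/w2.png')
c=im[155:245,275:365]; b=cv2.medianBlur(c[:,:,0],3); print(b[48,::4],b[::4,45])
m=(b>150).astype(np.uint8)
n,l,s,_=cv2.connectedComponentsWithStats(m); k=1+np.argmax(s[1:,4])
cs,_=cv2.findContours((l==k).astype(np.uint8),cv2.RETR_CCOMP,cv2.CHAIN_APPROX_NONE)
for x in cs:
    if len(x)>40:
        e=cv2.fitEllipse(x); u,v=e[0][0]+275,e[0][1]+155; print(e[1],u,v,wonz(o,u,v,.036))
cv2.imwrite('pics/c3.png',cv2.resize(np.hstack([c,cv2.cvtColor(m*255,8)]),(800,400),interpolation=cv2.INTER_CUBIC))
E
```

```text
[126 126 128 133 166 167 141 123 117 117 121 120 124 124 126  79 166 166
 161 124 124 123 124] [121 123 124 104  44 161 169 164 124 126 124 124 121 124 126 166  76 157
 166 164 108 117 123]
(57.670654296875, 59.48141098022461) 317.3232307434082 203.51203536987305 [ 0.56503236 -0.19237946  0.036     ]
(38.7116813659668, 39.04838562011719) 317.54521560668945 203.98056030273438 [ 0.56549296 -0.19236256  0.036     ]
```

View pics/c3.png

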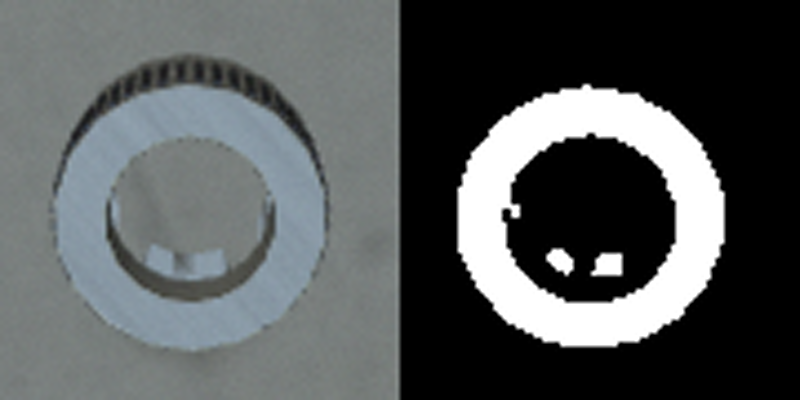

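The collar's top is centred at (0.5652, -0.1924). I'll descend over it and grip it.

Converted, -22.5 cm / 80 = -0.2813, -0.15 cm / 80 = -0.0019.

{"method": "servo_tool", "body": {"moves": [[0.0038,-0.0013,-0.0375,0],[0.0038,-0.0019,-0.075,0],[0.0038,-0.0019,-0.1125,0],[0.0038,-0.0019,-0.15,0],[0.0038,-0.0019,-0.175,0],[0.0038,-0.0019,-0.2,0],[0.0038,-0.0019,-0.225,0],[0.0038,-0.0019,-0.2438,0],[0.0038,-0.0019,-0.2625,0],[0.0038,-0.0019,-0.275,0],[0.0038,-0.0019,-0.2813,0],[0.0038,-0.0019,-0.2813,0],[0.0038,-0.0019,-0.2813,0]]}}

```text
time: 3.78
ee_pos: [0.5654, -0.1938, 0.0069]
tcp_rot: [180.0, 0.0, 157.3]
wrist_force: [-0.2, 0.3, 0.3]
opening: 0.0855
grasp_force: 0.0
```

{"method": "servo_tool", "body": {"moves": [[0,0,0,0],[0,0,0,0],[0,0,0,0],[0,0,0,0],[0,0,0,0],[0,0,0,0],[0,0,0,0],[0,0,0,0],[0,0,0,0],[0,0,0,0],[0,0,0,0],[0,0,0,0]], "claw": 1, "force": 60}}

```text
time: 4.78
ee_pos: [0.5657, -0.1943, 0.0076]
tcp_rot: [180.0, 0.1, 157.3]
wrist_force: [-0.9, 0.5, 6.2]
opening: 0.0518
grasp_force: 63.6
```

Converted, 14 cm / 80 = 0.175, 13 cm / 80 = 0.1625.

{"method": "servo_tool", "body": {"moves": [[0,0,0.0125,0],[0,0,0.0375,0],[0,0,0.0625,0],[0,0,0.0875,0],[0,0,0.1125,0],[0,0,0.1375,0],[0,0,0.1625,0],[0,0,0.175,0],[0,0,0.175,0],[0,0,0.175,0],[0,0,0.175,0]]}}

```text
time: 5.7
ee_pos: [0.5646, -0.1939, 0.1449]
tcp_rot: [-180.0, -0.1, 157.3]
wrist_force: [0.4, 0.3, -2.3]
opening: 0.0519
grasp_force: 63.1
```

```bash
python3 - <<'E'
from h import *
o=get_obs(); im=camera('wrist'); save('w3.png',im); print(o['ee_pos'],o['tcp_rot'],o['opening'],o['grasp_force'],o['wrist_force'])
import pickle; pickle.dump(o,open('o3.pkl','wb'))
cv2.imwrite('pics/w3c.png',im[230:480,180:460,::-1])
E
```

```text
[ 0.56456036 -0.19387025  0.14486727] [-1.79992302e+02 -1.08016294e-01  1.57320618e+02] 0.051923007138366506 63.139758319812245 [ 0.36781716  0.33153177 -2.34159392]
```

View pics/w3c.png

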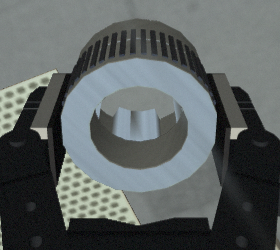

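The crop shows the collar upright and gripped by both pads, with its top face centred near px (320,357). I'll measure its offset from the tool axis.

```bash
python3 - <<'E'
from h import *
import pickle
o=pickle.load(open('o3.pkl','rb')); im=cv2.imread('pics/w3.png')
x0,y0=180,230; c=cv2.GaussianBlur(im[y0:480,x0:460],(3,3),0); h=cv2.cvtColor(c,cv2.COLOR_BGR2HSV)
print(h[180,140],h[127,75],h[127,205],h[127,55])
# rays outward from (140,127): outer edge = last bluish pixel
P=[];m=(h[:,:,2]>135)&(h[:,:,0]>95)&(h[:,:,0]<125)&(h[:,:,1]>25)
m=cv2.morphologyEx(m.astype(np.uint8),cv2.MORPH_OPEN,np.ones((3,3)))
n,l,s,_=cv2.connectedComponentsWithStats(m); k=1+np.argmax(s[1:,4])
cs,_=cv2.findContours((l==k).astype(np.uint8),cv2.RETR_CCOMP,cv2.CHAIN_APPROX_NONE)
R=Ro.from_euler('xyz',o['tcp_rot'],degrees=True).as_matrix()
for x in cs:
    if len(x)>60:
        e=cv2.fitEllipse(x); u,v=e[0][0]+x0,e[0][1]+y0; w=wonz(o,u,v,o['ee_pos'][2]+.0288); print(len(x),e[1],u,v,w,'tool',R.T@(w-o['ee_pos']))
E
```

```text
[101  43 171] [103  43 173] [102  41 173] [100  55  14]
410 (131.28575134277344, 154.39646911621094) 318.38316345214844 354.7560119628906 [ 0.56283638 -0.19225286  0.17366727] tool [ 0.00226859  0.00082374 -0.02879589]
279 (84.6670150756836, 99.01201629638672) 318.4170684814453 357.6555404663086 [ 0.56390031 -0.1926856   0.17366727] tool [ 0.00112007  0.00083469 -0.02879805]
```

Corrected for perspective, the collar sits almost on the tool axis and the cell axis is at about (0.5315, 0.2107). I'll carry it over to TCP (0.5315, 0.2098).

Converted, 40.4 cm / 80 = 0.505, -3.3 cm / 80 = -0.0413.

{"method": "servo_tool", "body": {"moves": [[-0.0013,0.025,0,0],[-0.0038,0.0625,0,0],[-0.0075,0.1,0,0],[-0.0113,0.1375,0,0],[-0.015,0.1813,0,0],[-0.0188,0.225,0,0],[-0.0225,0.2688,0,0],[-0.0263,0.3125,0,0],[-0.03,0.3563,0,0],[-0.0338,0.4,0,0],[-0.0375,0.4375,0,0],[-0.0388,0.475,0,0],[-0.04,0.4938,0,0],[-0.0413,0.505,0,0],[-0.0413,0.505,0,0],[-0.0413,0.505,-0.025,0],[-0.0413,0.505,-0.05,0],[-0.0413,0.505,-0.0625,0],[-0.0413,0.505,-0.0625,0],[-0.0413,0.505,-0.0625,0]]}}

```text
time: 7.42
ee_pos: [0.5319, 0.209, 0.0961]
tcp_rot: [-179.9, -0.0, 157.3]
wrist_force: [1.3, 0.6, -1.0]
opening: 0.0522
grasp_force: 63.2
```

```bash
python3 - <<'E'
from h import *
o=get_obs(); print(o)
E
```

```text
{'time': 7.4167, 'q': array([ 2.14583127e+01,  7.44520859e+00, -2.17796182e+00,  8.04450248e+01,
       -5.57925043e-03,  4.41941302e+01]), 'qd': array([ 0.29694677, -0.79986501,  1.84000265,  0.20488632,  0.08520938,
        0.137073  ]), 'joint_efforts': array([ 7.00920238e-03, -5.43951488e+01,  4.58249259e+01, -1.47220977e-01,
       -1.90836443e-03, -8.85386369e-03]), 'ee_pos': array([0.53185809, 0.20902777, 0.09612407]), 'tcp_rot': array([-1.79948461e+02, -4.50055116e-02,  1.57264166e+02]), 'wrist_force': array([ 1.29450001,  0.64639012, -1.0295502 ]), 'torque': array([0.01377568, 0.02091307, 0.00500591]), 'grasp_force': 63.204527165871696, 'opening': 0.05219279250180117}
```

Converted, -3.4 cm / 80 = -0.0425, 0.05 cm / 80 = 0.0006.

{"method": "servo_tool", "body": {"moves": [[0,0.0006,-0.0088,0],[0,0.0006,-0.0175,0],[0,0.0006,-0.025,0],[0,0.0006,-0.03,0],[0,0.0006,-0.035,0],[0,0.0006,-0.0388,0],[0,0.0006,-0.0425,0],[0,0.0006,-0.0425,0],[0,0.0006,-0.0425,0]]}}

```text
time: 8.17
ee_pos: [0.532, 0.2105, 0.0622]
tcp_rot: [-180.0, -0.0, 157.3]
wrist_force: [-1.1, 0.5, -1.9]
opening: 0.052
grasp_force: 63.3
```

Converted, -1.4 cm / 80 = -0.0175, -1.2 cm / 80 = -0.015.

{"method": "servo_tool", "body": {"moves": [[0,0,-0.0038,0],[0,0,-0.0075,0],[0,0,-0.01,0],[0,0,-0.0125,0],[0,0,-0.015,0],[0,0,-0.0175,0],[0,0,-0.0175,0],[0,0,-0.0175,0]]}}

```text
time: 8.83
ee_pos: [0.5322, 0.2105, 0.0492]
tcp_rot: [180.0, 0.0, 157.3]
wrist_force: [-2.0, -0.6, 5.6]
opening: 0.0521
grasp_force: 64.1
```

The collar is resting on the pin. I'll press lightly and sweep.

Converted, -0.15 cm / 80 = -0.0019, -0.1 cm / 80 = -0.0013, 0.08 rad / 1.0472 = 0.0764.

{"method": "servo_tool", "body": {"moves": [[0,0,-0.0013,0.0382],[0,0,-0.0019,0.0764],[0,0,-0.0019,0.1146],[0,0,-0.0019,0.1528],[0,0,-0.0019,0.191],[0,0,-0.0019,0.2292],[0,0,-0.0019,0.2674],[0,0,-0.0019,0.3056],[0,0,-0.0019,0.3438],[0,0,-0.0019,0.382],[0,0,-0.0019,0.382]]}}

```text
time: 9.75
ee_pos: [0.532, 0.2105, 0.0467]
tcp_rot: [180.0, -0.0, -179.7]
wrist_force: [0.2, -0.3, -2.0]
opening: 0.052
grasp_force: 63.3
```

The contact force has vanished, so a keyway seems to be over the pin. I'll check by lowering.

Converted, -0.8 cm / 80 = -0.01, -0.7 cm / 80 = -0.0088.

{"method": "servo_tool", "body": {"moves": [[0,0,-0.0025,0],[0,0,-0.005,0],[0,0,-0.0075,0],[0,0,-0.0088,0],[0,0,-0.01,0],[0,0,-0.01,0],[0,0,-0.01,0]]}}

```text
time: 10.33
ee_pos: [0.532, 0.2105, 0.0388]
tcp_rot: [-180.0, 0.0, -179.8]
wrist_force: [-0.1, 0.2, -2.3]
opening: 0.052
grasp_force: 63.4
```

It dropped through freely (underside about 32 mm). Now I'll push it home.

Converted, -0.8 cm / 80 = -0.01, -0.7 cm / 80 = -0.0088.

{"method": "servo_tool", "body": {"moves": [[0,0,-0.0013,0],[0,0,-0.0025,0],[0,0,-0.0038,0],[0,0,-0.005,0],[0,0,-0.0063,0],[0,0,-0.0075,0],[0,0,-0.0088,0],[0,0,-0.01,0],[0,0,-0.01,0],[0,0,-0.01,0]]}}

```text
time: 11.17
ee_pos: [0.5322, 0.2106, 0.0318]
tcp_rot: [180.0, 0.0, -179.8]
wrist_force: [-4.1, -1.2, 9.5]
opening: 0.0522
grasp_force: 64.6
```

Converted, -0.2 cm / 80 = -0.0025, -0.1 cm / 80 = -0.0013.

{"method": "servo_tool", "body": {"moves": [[0,0,-0.0013,0],[0,0,-0.0025,0],[0,0,-0.0025,0],[0,0,-0.0025,0],[0,0,-0.0025,0],[0,0,-0.0025,0]]}}

```text
time: 11.67
ee_pos: [0.5322, 0.2106, 0.0315]
tcp_rot: [180.0, 0.1, -179.8]
wrist_force: [-9.6, -3.1, 22.5]
opening: 0.052
grasp_force: 65.8
```

```bash
python3 - <<'E'
from h import *
o=get_obs(); im=camera('wrist'); s=camera('scene'); print(o['ee_pos'],o['wrist_force'],o['torque'])
a=cv2.resize(im[230:480,180:460],(560,500)); b=cv2.resize(s[170:270,205:305],(240,240),interpolation=cv2.INTER_CUBIC)
c=np.zeros((500,800,3),np.uint8); c[:,:560]=a; c[:240,560:]=b; save('f.png',c)
E
```

```text
[0.5322449  0.21056382 0.03149153] [-9.61736048 -3.11066669 22.45350925] [-0.88293935  1.97209658 -0.05800598]
```

View pics/f.png

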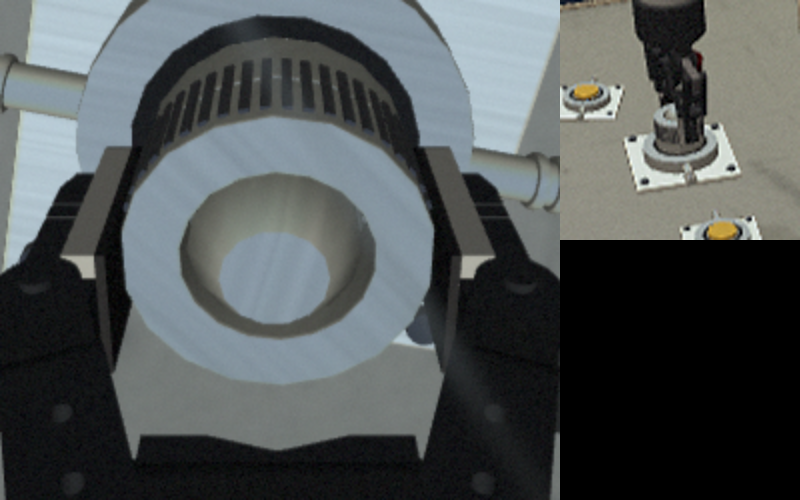

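The picture shows the post centred in the bore and the collar flat on the drum. The force rose 13 N over only 0.3 mm of travel, so it's hard on the seat. I'll hand it in.

```bash
python3 -c "
from h import *
print(job_done())"
```

```text
the job is handed in; nothing more can be done
None
```

The collar is over the cross pin, pressed home on the largest cell's seat and still gripped (about 65 N grip, 22 N push); the job was handed in at about 12 s, with no verdict returned.

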